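# Refit the hinged lid of a microscope incubation chamber and hold it for the hinge pin

## Robot

A 6-joint arm with a two-finger parallel gripper is mounted at the origin on the work surface. World frame = base frame: x ahead of the robot, y to its left, z up, the work surface at z = 0. Lengths are in m, angles in degrees, forces in N, time in s.
With the tool pointing down it reaches from about 0.4 to 0.825 m from the base axis. Payload 7 kg.
Tool frame: the origin (TCP) lies at the centre of the arm's flange, where the gripper is bolted on; the fingertips stand 178 mm ahead of it and the grasp point (between the pads) lies 159 mm ahead of it (ctrl.hold_point_z is the distance from the TCP to the grasp point, in m); z points along the fingers, y is the line along which they close (so a half turn about z gives the same grasp; the last joint's range is limited). The gripper opens to 88 mm and grips with 3 to 60 N. Pads are 19 mm wide; open, the fingers measure 130 mm over their backs; the gripper's body (78 mm by 193 mm) begins 47 mm behind the grasp point.
Start: joints at [92.08, 20.546, 0.682, 0, -70.136, -16.507], TCP at [0.168, 0.654, 0.405] pointing down, gripper open.
Joint ranges: [-176.03, 176.03], [-82.01, 121.73], [-58.28, 71.71], [-173.87, 95.51], [-174.79, -0.11], [-173.66, 173.66]. Speed limits (degrees/s): [136.94, 136.94, 172.46, 180, 180, 180].

## Interface

Orientations are given as [roll, pitch, yaw] about the fixed x, y, z axes, in that order (R = Rz(yaw) Ry(pitch) Rx(roll)).
In Python, from plant import ctrl gives the robot as it stands.
- The arm moves only by the shell command python3 -m inch 'ROWS'. ROWS is JSON, one flat list of numbers, 7 for each row, row after row: the closure, from 0 (fully open) to 1 (shut), then the shift along the tool's x, y, z in mm, then the turn, a rotation vector about the tool's x, y, z in degrees. In form: [hand, x, y, z, wx, wy, wz, hand, x, y, z, wx, wy, wz, ...]. A call has 1 to 5 rows; each row is the pose to reach, as a shift and turn from the pose commanded when the call began, along the tool's axes at that moment; what a row does not reach only later rows make up. A row lasts 1/10 s, in which the tool goes at most 50 mm and 8.59 degrees, less where a joint would pass 70% of its speed; a pose out of reach is approached as far as the arm can. A call with a gripper value outside its range is refused whole. The fingers move at their own pace and stop on an object; the grip force is fixed at half the most. Time passes only in rows, so rows that repeat a pose let the fingers close. It gives the time, the measured TCP pose, the force, the opening and the grip force at its end, in the units of the state.
- ctrl.get_obs(): the state, without advancing time (a new reading comes with each control period).
- ctrl.snapshot(name): name is "scene" or "top" or "wrist"; returns a dict with "frame" (384x512x3 uint8, red, green, blue), "K" (3x3 intrinsics, pixels), "R" (3x3) and "t" (3): a world point X has camera coordinates R X + t. Camera axes: x right, y down, z forward; pixel columns grow to the right and rows downward; lengths in m; the calibration is good to about 2 mm. A picture is of the moment at which its call begins. There is no depth.
- ctrl.close_job(): hands the job in; it is judged then, once.
Trained networks look in a picture, given as the dict that the camera call returned (one of the last four; its "shot" number tells which), for a name from the list of things; names that differ only in an ending like _2 or _b are one class to them, and where a whole thing is asked for, a point or a joint stands for the part that bears it (a point fixed in the world has none). Each returns a list of dicts, best first, with "p" (0 to 1); they miss things now and then, are a little off and sometimes report something else, mostly with a low value. They report only what shows in the picture. A call takes as long as a camera call.
- ctrl.recognise(picture, thing): "location" ([x, y, z] in m, in world coordinates, good to about 4 mm: the middle of the surface that is visible of it).
- ctrl.trace(picture, thing): "pixels" (384x512 bool, what is visible of it).
- ctrl.mark_of(picture, thing): "location" ([x, y, z] in m, in world coordinates, good to about 4 mm: a listed point, or the origin of a listed thing).
The state is a dict: "clock": time; "joint_pos": joint angles; "qvel": joint speeds; "tau": joint torques, N m; "tool_pos": TCP position; "orientation": TCP orientation; "force": force on the tool from outside, world axes, zero at the start; "moment": the same for the moment, N m; "opening": finger opening in m; "gripper_force": force on a finger pad.
Only numpy, scipy, OpenCV 4.12 (cv2) and the standard library are available. Lean on these libraries where they do the work, as an engineer would, in place of code of your own. Each camera call takes 0.05 s, during which the arm holds its last target. There are 200 camera calls.

## Task

Put the dark lid back on the microscope's incubation chamber: hinge leaf to hinge leaf, the lid's knuckle between the chamber's two. Press the lid fully home against the sprung contacts so that the three knuckle holes line up, and finish still gripping its handle and holding it pressed there, so that a colleague can slide the hinge pin through. Leave the other things on the bench where they are.

Things in the scene. Friction and masses are not known exactly. Their poses are not given: they have to be found in the camera images.
- lid_grip (a point): Middle of the lid's handle bar. The loose lid is a black plate, 127 (x) x 170 (y) x 12 mm, about 0.35 kg (varies), flat on the bench. At its middle an aluminium bridge handle: a bar 12 (x) x 76 (y) x 18 mm high on two posts. This point is over the plate's centre, 35 mm above its underside; the bar's top is 9 mm higher, its underside 14 mm clear of the plate. x points to the hinge edge, z up.
- lid_axis (a point): Centre of the hole in the lid's hinge knuckle. A 90 mm wide steel leaf, 3 mm thick, on the lid's top at its +x edge ends in one tube knuckle just outside the plate: 14 mm outside, 8 mm hole, 40 mm long along y. The point is 72 mm in +x of lid_grip and 21.5 mm below it (13.5 mm above the lid's underside). The hole runs along y. Axes as the lid's.
- chamber_axis (a point): Hinge axis of the chamber, midway between its two fixed tube knuckles (14 mm outside, 8 mm hole, each 28 mm long along y, 45 mm gap between for the lid's knuckle); 59.5 mm above the bench. x points away from the chamber, y along the axis. The knuckles' steel leaf stands upright behind the lid's +x edge, up to 59 mm above the bench, 1.5 mm clear of it. With the lid home and lined up, lid_axis and chamber_axis coincide, axes parallel.
- chamber_rim (a point): Middle of the chamber's open top, level with its flat rim, 46 mm above the bench and 72 mm from chamber_axis in -x. The chamber is a fixed aluminium box, 130 (x) x 170 (y) mm, walls 16 mm, on a dark plate 160 x 200 x 6 mm, with two culture dishes inside. The lid's underside rests on this rim when home. Axes as chamber_axis.
- plunger0 (a joint): Travel (m) of one of the four brass sprung contacts in the rim's corners, 8 mm thick: 0 when up (5 mm above the rim), 0.005 when pressed level with it. Each yields straight down at 0.7 N per mm. A lid merely laid on them stays about 4 mm too high; about 14 N in all, its own weight included, brings it down onto the rim.
- parts_tray: A steel tray, 60 x 150 x 18 mm, with a few screws. Bystander. Origin at the middle of its underside.
- hinge_pin: The hinge pin, a steel rod of 5 mm diameter and 112 mm length with a small square head, lying in the tray for the colleague. Bystander. Origin under its middle.
- oil_bottle: A small amber bottle of immersion oil, 32 mm in diameter and 70 mm high. Bystander. Origin at the middle of its underside.
- objective: A microscope objective standing upright, 34 mm in diameter and 49 mm high. Bystander. Origin at the middle of its underside.
- driver: A screwdriver with a black handle, 170 mm long, lying on the bench. Bystander.

How it is judged:
By the outcome, as a careful person would: the job done as asked, in the order asked, and still so for the second after the job is handed in, while the arm keeps its last pose, push and grip.
It also fails if it takes over 45 s, if anything falls off the work surface, if the arm or the gripper's body presses on something with over 40 N, if the wrist force passes 120 N, or if a joint passes its speed limit or range.

## Working session

There is one attempt and no reset: what is moved stays moved. The work goes in short steps, Python scripts to look and compute and a shell command to move; the robot and the scene stay as the last step left them, time stands still between calls to the robot, and variables do not carry over. Pictures are saved under pics/ and viewed, at most 10 in all, crops included, and the job is handed in when it is done.

```bash
ls; mkdir -p pics
cat > h.py <<'E'
import numpy as np, cv2
from plant import ctrl
from scipy.spatial.transform import Rotation as Ro
def save(s,n): cv2.imwrite('pics/'+n,s['frame'][:,:,::-1])
def tri(obs): # list of (snap, uv)
    A=[]
    for s,(u,v) in obs:
        P=s['K']@np.c_[s['R'],s['t']]
        A+= [u*P[2]-P[0], v*P[2]-P[1]]
    X=np.linalg.svd(np.array(A))[2][-1]; return X[:3]/X[3]
def proj(s,X):
    p=s['K']@(s['R']@np.array(X)+s['t']); return p[:2]/p[2]
E
python3 - <<'E'
from h import *
o=ctrl.get_obs(); print(o)
ims=[]
for n in ['scene','top','wrist']:
    s=ctrl.snapshot(n); save(s,n+'0.png')
    print(n, (-s['R'].T@s['t']).round(3), s.get('shot'))
    for k in ['lid_grip','lid_axis','chamber_axis','chamber_rim','parts_tray','oil_bottle','objective']:
        r=ctrl.mark_of(s,k)
        print(k,[(np.round(d['location'],3).tolist(),round(d['p'],2), proj(s,d['location']).round()) for d in r[:2]])
E
```

```text
pics
{'clock': 0.0, 'joint_pos': array([ 9.20816730e+01,  2.05907167e+01,  6.33184219e-01, -2.06358259e-02,
       -7.01337013e+01, -1.65081441e+01]), 'qvel': array([-0.05836703, -0.05357866,  0.02029619,  0.05225196, -0.01993451,
        0.02368185]), 'tau': array([ 9.10825838e-04, -5.82715559e+01,  2.93052864e+01,  6.99683726e+00,
        6.99693774e-03, -1.61065159e-04]), 'tool_pos': array([0.1681043 , 0.65353117, 0.40372444]), 'orientation': array([ 1.79907014e+02, -7.32753865e-03, -1.44334932e+01]), 'force': array([0.83853956, 0.84317284, 0.29712193]), 'moment': array([ 0.02184029, -0.0431541 , -0.02520322]), 'gripper_force': 0.0, 'opening': 0.08767464217582714}
scene [1.134 0.564 0.919] 1
lid_grip [([0.491, 0.213, 0.036], 0.67, array([360., 244.]))]
lid_axis [([0.544, 0.163, 0.012], 0.85, array([326., 250.]))]
chamber_axis [([0.54, -0.209, 0.052], 0.98, array([223., 154.]))]
chamber_rim [([0.471, -0.22, 0.048], 0.64, array([240., 141.]))]
parts_tray [([0.718, 0.117, -0.001], 0.8, array([256., 283.]))]
oil_bottle [([0.457, 0.01, -0.007], 0.66, array([304., 200.]))]
objective [([0.645, -0.002, 0.004], 0.58, array([245., 233.]))]
top [ 0.426 -0.06   1.121] 2
lid_grip [([0.496, 0.207, 0.035], 0.57, array([142., 237.]))]
lid_axis [([0.548, 0.162, 0.012], 0.66, array([164., 215.]))]
chamber_axis [([0.538, -0.208, 0.058], 0.9, array([325., 214.]))]
chamber_rim []
parts_tray [([0.72, 0.115, -0.0], 0.56, array([185., 145.]))]
oil_bottle [([0.456, 0.012, 0.0], 0.56, array([229., 254.]))]
objective [([0.642, 0.0, -0.001], 0.61, array([233., 175.]))]
wrist [0.234 0.637 0.385] 3
lid_grip []
lid_axis []
chamber_axis []
chamber_rim []
parts_tray []
oil_bottle []
objective []
```

View pics/scene0.png

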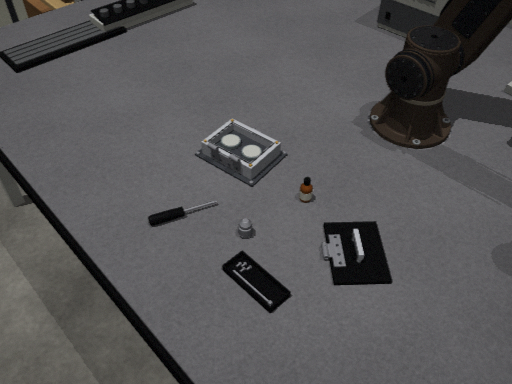

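View pics/top0.png

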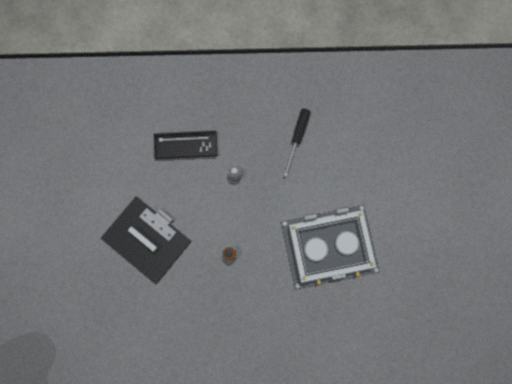

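The scene view shows the lid at (360,250) with its knuckle to the left and the chamber at (242,150). The top view shows the lid at (145,240) with the knuckle at (164,215), and the chamber at (330,247) with its hinge knuckles on the +x side at (310,217) and (342,210). The bystanders are clear of the path. This agrees with the network points: lid yaw is about -42° and chamber yaw about +10°.

```bash
cat >> h.py <<'E'
def delta(pos,yaw,o=None):
    o=o or ctrl.get_obs()
    R=Ro.from_euler('xyz',o['orientation'],degrees=True)
    T=Ro.from_euler('xyz',[180,0,yaw],degrees=True)
    d=R.inv().apply(np.array(pos)-o['tool_pos'])*1000
    print('shift mm',d.round(1),'turn',(R.inv()*T).as_rotvec(degrees=True).round(2))
E
python3 - <<'E'
from h import *
delta([.493+.03,.21+.03,.36],-132)
E
```

```text
shift mm [446.7 312.3  44.7] turn [ -0.     0.   117.57]
```

```bash
python3 -m inch '[0,45,31,5,0,0,0, 0,90,62,9,0,0,0, 0,130,94,13,0,0,0, 0,179,125,18,0,0,0, 0,200,140,20,0,0,0]' >/dev/null; python3 -m inch '[0,45,31,5,0,0,0, 0,90,62,9,0,0,0, 0,134,94,13,0,0,0, 0,179,125,18,0,0,0, 0,200,140,20,0,0,0]' >/dev/null;  python3 -m inch '[0,47,32,5,0,0,8, 0,47,32,5,0,0,16, 0,47,32,5,0,0,24, 0,47,32,5,0,0,32, 0,47,32,5,0,0,39]'; python3 -m inch '[0,0,0,0,0,0,8, 0,0,0,0,0,0,16, 0,0,0,0,0,0,24, 0,0,0,0,0,0,32, 0,0,0,0,0,0,39]';python3 -m inch '[0,0,0,0,0,0,8, 0,0,0,0,0,0,16, 0,0,0,0,0,0,24, 0,0,0,0,0,0,32, 0,0,0,0,0,0,39]'; python3 -m inch '[0.4,0,0,0,0,0,0.5, 0.4,0,0,0,0,0,0.5,0.4,0,0,0,0,0,0.5]'
python3 - <<'E'
from h import *
o=ctrl.get_obs(); print(o['joint_pos'].round(1),o['opening'])
delta([.523,.24,.36],-132,o)
s=ctrl.snapshot('wrist'); save(s,'w1.png')
for k in ['lid_grip','lid_axis']:
    print(k,[(np.round(d['location'],4).tolist(),round(d['p'],2), proj(s,d['location']).round()) for d in ctrl.mark_of(s,k)[:2]])
E
```

```text
clock: 2.7
tool_pos: [0.5236, 0.2398, 0.3597]
orientation: [-180.0, -0.0, -53.8]
force: [-0.4, -0.1, -0.3]
opening: 0.0876
gripper_force: 0.0
clock: 3.2
tool_pos: [0.5234, 0.2402, 0.3598]
orientation: [-180.0, 0.0, -92.7]
force: [0.2, 0.8, 0.1]
opening: 0.0878
gripper_force: 0.0
clock: 3.7
tool_pos: [0.5234, 0.2402, 0.3598]
orientation: [-180.0, 0.0, -131.7]
force: [-0.1, 0.4, -0.3]
opening: 0.0878
gripper_force: 0.0
clock: 4.0
tool_pos: [0.5234, 0.2402, 0.3597]
orientation: [-180.0, 0.0, -131.8]
force: [-0.5, -0.8, -0.1]
opening: 0.0691
gripper_force: 0.0
[ 44.1  13.2 -15.8   0.  -61.  -85.9] 0.06907710192473955
shift mm [ 0.4  0.2 -0.3] turn [-0.    0.01  0.23]
lid_grip [([0.4941, 0.2081, 0.034], 0.91, array([258., 133.]))]
lid_axis [([0.5463, 0.1633, 0.0132], 0.79, array([193., 132.]))]
```

View pics/w1.png

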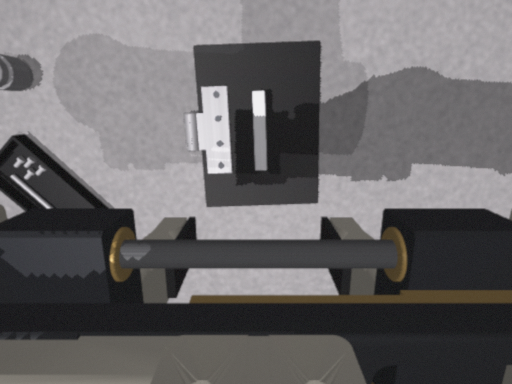

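The wrist view shows the lid upright in the image, plate corners at about (194,46), (320,41), (318,203) and (207,207). The bar is at x≈260, rows 92–170, and the knuckle is at (192,132). Next I'll get the yaw from the plate outline and the height from two views.

```bash
cat >> h.py <<'E'
def plane(s,uv,z):
    r=(s['R'].T@np.linalg.inv(s['K'])@np.c_[uv,np.ones(len(uv))].T).T
    c=-s['R'].T@s['t']; return c+r*((z-c[2])/r[:,2:3])
def rect(s,thing,z):
    m=ctrl.trace(s,thing)[0]; print('p',m['p'],m['pixels'].sum())
    v,u=np.nonzero(m['pixels']); P=plane(s,np.c_[u,v],z)
    return cv2.minAreaRect((P[:,:2]*1000).astype(np.float32)),m['pixels']
E
python3 - <<'E'
from h import *
s=ctrl.snapshot('wrist'); t=ctrl.snapshot('top'); c=ctrl.snapshot('scene')
r,m=rect(s,'lid_grip',.012); print(r)
r,_=rect(t,'lid_grip',.012); print(r)
for k in ['lid_grip','lid_axis']:
    obs=[];
    for q in (s,t,c):
        d=ctrl.mark_of(q,k)
        if d: obs.append((q,proj(q,d[0]['location'])))
    print(k,tri(obs).round(4),len(obs))
# leaf/bar: bright pixels inside lid mask
g=s['frame'].mean(2); b=((g>110)&(cv2.erode(cv2.morphologyEx(m.astype(np.uint8),cv2.MORPH_CLOSE,np.ones((9,9))),np.ones((3,3)))>0)).astype(np.uint8)
n,l,st,ce=cv2.connectedComponentsWithStats(b)
for i in range(1,n):
    if st[i][4]>80:
        v,u=np.nonzero(l==i); 
        for z in (.015,.044): print(st[i],z,cv2.minAreaRect((plane(s,np.c_[u,v],z)[:,:2]*1000).astype(np.float32)))
E
```

```text
p 0.61 20007
((498.0543518066406, 201.2640380859375), (169.82540893554688, 142.39544677734375), 50.24269104003906)
p 0.7 4207
((498.632568359375, 200.31277465820312), (174.84140014648438, 145.4324188232422), 49.95687484741211)
lid_grip [0.4937 0.2113 0.0367] 3
lid_axis [0.5472 0.1626 0.0158] 3
[ 185   86   47   88 2945] 0.015 ((534.0407104492188, 172.55239868164062), (91.02057647705078, 46.48283004760742), 49.84436798095703)
[ 185   86   47   88 2945] 0.044 ((529.0282592773438, 174.06686401367188), (82.8859634399414, 42.32864761352539), 49.8443489074707)
[252  90  15  80 981] 0.015 ((493.25311279296875, 208.36917114257812), (82.23892211914062, 13.572982788085938), 49.49267578125)
[252  90  15  80 981] 0.044 ((491.88592529296875, 206.6826629638672), (74.88919067382812, 12.359931945800781), 49.49269104003906)
```

Run:
```python
from h import *
delta([.492,.208,.24],-130.1)
```

```text
shift mm [ 44.9   1.8 119.7] turn [ 0.   -0.   -1.82]
```

```bash
python3 -m inch '[0.6,15,0.6,40,0,0,-1, 0.6,30,1.2,80,0,0,-1.8, 0.6,44.9,1.8,110,0,0,-1.8, 0.6,44.9,1.8,119.7,0,0,-1.8, 0.6,44.9,1.8,119.7,0,0,-1.8]'; python3 -m inch '[0.6,0,0,15,0,0,0, 0.6,0,0,30,0,0,0, 0.6,0,0,40,0,0,0, 0.6,0,0,44,0,0,0,0.6,0,0,44,0,0,0]'; python3 -m inch '[1,0,0,0,0,0,0, 1,0,0,0,0,0,0, 1,0,0,0,0,0,0, 1,0,0,0,0,0,0,1,0,0,0,0,0,0]'; python3 -m inch '[1,0,0,0,0,0,0, 1,0,0,0,0,0,0, 1,0,0,0,0,0,0, 1,0,0,0,0,0,0,1,0,0,0,0,0,0]'
```

```text
clock: 5.2
tool_pos: [0.4919, 0.2078, 0.239]
orientation: [180.0, -0.1, -130.1]
force: [0.5, -0.3, 0.8]
opening: 0.0349
gripper_force: 0.0
clock: 5.7
tool_pos: [0.4924, 0.2083, 0.1961]
orientation: [-180.0, 0.0, -130.1]
force: [0.6, -0.4, 0.2]
opening: 0.0352
gripper_force: 0.0
clock: 6.2
tool_pos: [0.4922, 0.2081, 0.1964]
orientation: [-180.0, 0.0, -130.1]
force: [-0.5, -0.0, 4.3]
opening: 0.0115
gripper_force: 30.0
clock: 6.7
tool_pos: [0.4922, 0.2081, 0.1964]
orientation: [-180.0, 0.0, -130.1]
force: [-0.9, -1.1, 6.9]
opening: 0.0121
gripper_force: 30.0
```

```bash
python3 -m inch '[1,0,0,-10,0,0,0, 1,0,0,-30,0,0,0, 1,0,0,-60,0,0,0, 1,0,0,-95,0,0,0,1,0,0,-124,0,0,0]'; python3 -m inch '[1,0,0,0,0,0,0, 1,0,0,0,0,0,0]'
python3 - <<'E'
from h import *
t=ctrl.snapshot('top'); c=ctrl.snapshot('scene'); s=ctrl.snapshot('wrist')
save(s,'w2.png')
for k in ['chamber_axis','chamber_rim']:
    obs=[]
    for q in (t,c):
        d=ctrl.mark_of(q,k)
        if d: obs.append((q,proj(q,d[0]['location']))); print(k,d[0]['location'],d[0]['p'])
    if len(obs)>1: print(k,tri(obs).round(4))
for k in ['lid_grip','lid_axis']:
    print(k,[(np.round(d['location'],4).tolist(),round(d['p'],2), proj(s,d['location']).round()) for d in ctrl.mark_of(s,k)[:2]])
# chamber outline in top
u0,v0=proj(t,[.471,-.22,.046])
g=t['frame'].mean(2); b=((g>140)).astype(np.uint8); b[:, :270]=0; b[:,390:]=0; b[:200]=0; b[300:]=0
v,u=np.nonzero(b); print(len(u),cv2.minAreaRect((plane(t,np.c_[u,v],.046)[:,:2]*1000).astype(np.float32)))
delta([.471,-.22,.32],-80.4)
E
```

```text
clock: 7.2
tool_pos: [0.4917, 0.2077, 0.3217]
orientation: [180.0, -0.0, -130.1]
force: [1.0, 0.4, -3.5]
opening: 0.012
gripper_force: 30.0
clock: 7.4
tool_pos: [0.4916, 0.2077, 0.3203]
orientation: [180.0, 0.1, -130.2]
force: [-0.2, -0.8, -4.7]
opening: 0.0115
gripper_force: 30.0
chamber_axis [0.5398, -0.2059, 0.0584] 0.81
chamber_axis [0.54, -0.2045, 0.0558] 0.86
chamber_axis [ 0.5397 -0.2059  0.0549]
chamber_rim [0.4688, -0.2231, 0.0463] 0.86
chamber_rim [0.4716, -0.2224, 0.0453] 0.81
chamber_rim [ 0.4694 -0.2241  0.0428]
lid_grip [([0.4891, 0.2077, 0.1557], 0.79, array([261., 243.]))]
lid_axis []
2363 ((481.6112365722656, -206.99755859375), (180.89410400390625, 200.72311401367188), 10.18131160736084)
shift mm [ 3.408e+02 -2.598e+02 -2.000e-01] turn [ 3.000e-02 -5.000e-02 -4.973e+01]
```

View pics/w2.png

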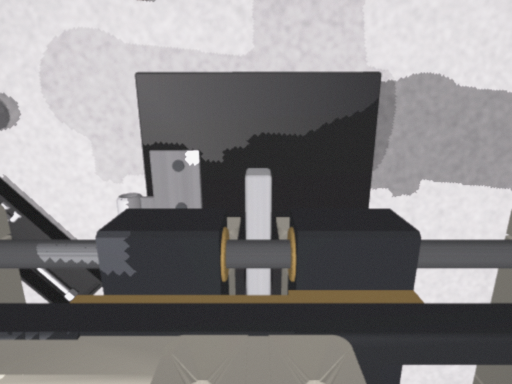

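Run:
```python
from h import *
s=ctrl.snapshot('wrist');print(s['K']);o=ctrl.get_obs()
R=Ro.from_euler('xyz',o['orientation'],degrees=True).as_matrix()
print((s['R']@R).round(3), (R.T@(-s['R'].T@s['t']-o['tool_pos'])).round(4))
# where would chamber points appear with TCP offset (yaw -79)
for d,z in ((.15,.36),(.2,.36),(.23,.4),(.0,.36),(0,.3)):
    Rt=Ro.from_euler('xyz',[180,0,-79.5],degrees=True).as_matrix(); Rc=(s['R']@R)@Rt.T
    ex=np.array([np.cos(.183),np.sin(.183),0]);ey=np.array([-ex[1],ex[0],0]);ez=np.array([0,0,1])
    ch=np.array([.47,-.22,0]); p=ch+ey*d+ez*z; cam=p+Rt@(R.T@(-s['R'].T@s['t']-o['tool_pos']))
    q={'R':Rc,'t':-Rc@cam,'K':s['K']}
    print(d,z,[proj(q,ch+ex*x+ey*y+ez*h).round() for x,y,h in ((.072,.05,.06),(.072,-.05,.06),(-.065,.085,.046),(-.065,-.085,.046),(.065,.085,.046),(.065,-.085,.046))])
```

```text
[[303.84333899   0.         257.89337937]
 [  0.         303.84333899 186.82417808]
 [  0.           0.           1.        ]]
[[-0.     1.    -0.   ]
 [-0.967 -0.    -0.254]
 [-0.254  0.     0.967]] [0.0681 0.     0.0203]
0.15 0.36 [array([174.,  69.]), array([166., -68.]), array([327., 110.]), array([ 340., -110.]), array([189., 110.]), array([ 176., -110.])]
0.2 0.36 [array([170.,   4.]), array([ 160., -148.]), array([330.,  53.]), array([ 344., -190.]), array([185.,  53.]), array([ 172., -191.])]
0.23 0.4 [array([180., -18.]), array([ 172., -154.]), array([323.,  27.]), array([ 334., -191.]), array([193.,  27.]), array([ 182., -191.])]
0.0 0.36 [array([185., 231.]), array([178., 128.]), array([319., 256.]), array([328.,  88.]), array([197., 256.]), array([187.,  88.])]
0 0.3 [array([168., 260.]), array([157., 133.]), array([332., 289.]), array([347.,  83.]), array([183., 289.]), array([169.,  83.])]
```

The wrist view shows the lid hanging squarely in the fingers, with the bar at x≈258 and the far end of the knuckle at (130,197). The gripper body hides everything below row 208. To see the chamber knuckles left of the lid, I'll stand off toward the chamber's -x side.

Run:
```python
from h import *
ex=np.array([np.cos(.183),np.sin(.183),0]);ey=np.array([-ex[1],ex[0],0])
p=np.array([.47,-.222,.36])-.09*ex+.05*ey; print(p)
delta(p,-79.5)
```

```text
[ 0.37240379 -0.18921312  0.36      ]
shift mm [ 380.8 -164.5  -40.2] turn [ 3.000e-02 -4.000e-02 -5.063e+01]
```

```bash
python3 -m inch '[1,20,-9,-10,0,0,0, 1,57,-25,-20,0,0,0, 1,94,-41,-30,0,0,0, 1,131,-57,-40,0,0,0,1,168,-73,-40,0,0,0]'; python3 -m inch '[1,37,-16,0,0,0,0, 1,74,-32,0,0,0,0, 1,111,-48,0,0,0,0, 1,148,-64,0,0,0,0,1,185,-80,0,0,0,0]';  python3 -m inch '[1,20,-8,0,0,0,-4, 1,28,-12,0,0,0,-10, 1,28,-12,0,0,0,-16, 1,28,-12,0,0,0,-22,1,28,-12,0,0,0,-28]'; python3 -m inch '[1,0,0,0,0,0,-6, 1,0,0,0,0,0,-12, 1,0,0,0,0,0,-18, 1,0,0,0,0,0,-22.6,1,0,0,0,0,0,-22.6]'
python3 -m inch '[1,0,0,0,0,0,0, 1,0,0,0,0,0,0]'
python3 - <<'E'
from h import *
s=ctrl.snapshot('wrist')
cv2.imwrite('pics/w3.png',cv2.resize(s['frame'][:,:,::-1],(768,576),interpolation=cv2.INTER_CUBIC))
np.save('w3.npy',s,allow_pickle=True)
o=ctrl.get_obs();print(o['joint_pos'].round(1))
for k in ['chamber_axis','chamber_rim','lid_axis','lid_grip']:
    print(k,[(np.round(d['location'],4).tolist(),round(d['p'],2), proj(s,d['location']).round()) for d in ctrl.mark_of(s,k)[:2]])
E
```

```text
clock: 8.4
tool_pos: [0.4392, 0.0313, 0.3613]
orientation: [-179.9, 0.1, -130.1]
force: [1.6, -0.0, -4.0]
opening: 0.0116
gripper_force: 30.0
clock: 8.9
tool_pos: [0.3806, -0.1619, 0.3603]
orientation: [-180.0, 0.0, -130.1]
force: [1.8, -1.0, -2.7]
opening: 0.0116
gripper_force: 30.0
clock: 9.4
tool_pos: [0.3724, -0.1899, 0.36]
orientation: [-180.0, 0.0, -101.9]
force: [-0.6, 0.6, -2.6]
opening: 0.0116
gripper_force: 30.0
clock: 9.9
tool_pos: [0.3725, -0.1897, 0.36]
orientation: [-180.0, 0.0, -79.5]
force: [-0.1, -0.4, -3.7]
opening: 0.0121
gripper_force: 30.0
clock: 10.1
tool_pos: [0.3726, -0.1897, 0.36]
orientation: [-180.0, -0.0, -79.6]
force: [0.1, -0.4, -3.2]
opening: 0.0119
gripper_force: 30.0
[  0.3  -2.4 -33.6  -0.  -58.8  10.1]
chamber_axis []
chamber_rim []
lid_axis []
lid_grip [([0.3729, -0.1903, 0.1993], 0.7, array([258., 245.])), ([0.6444, -0.0032, -0.0018], 0.48, array([ 18., 274.]))]
```

View pics/w3.png

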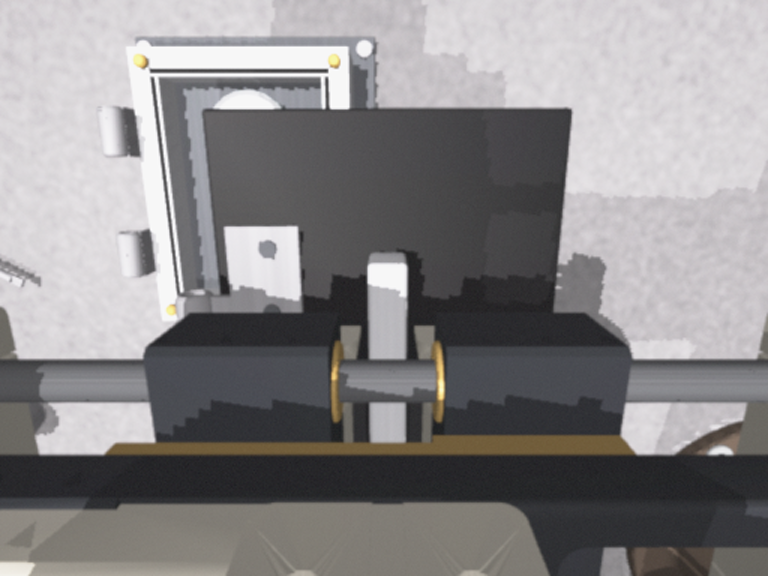

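The enlarged wrist view (scale 1.5) shows the chamber knuckles at (118,131) and (135,253), plungers at (140,61), (334,61) and (172,310), and the rim's far edge at row 47. The lid's far edge is at row 110 and its knuckle end at (192,293). Lid and chamber look almost parallel. I'll take one zoomed crop to measure the edges.

Run:
```python
from h import *
s=np.load('w3.npy',allow_pickle=True).item()
c=s['frame'][20:210,60:240,::-1]; c=cv2.resize(c,None,fx=3.15,fy=3.15,interpolation=cv2.INTER_CUBIC)
cv2.imwrite('pics/w3c.png',c); print(c.shape)
```

```text
(598, 567, 3)
```

View pics/w3c.png

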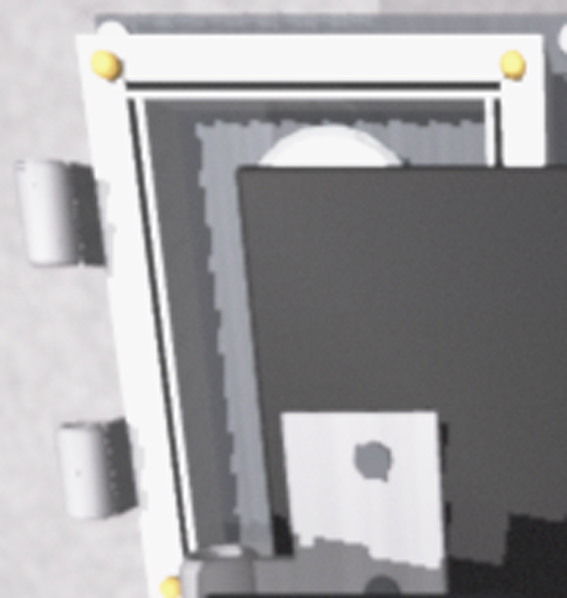

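The crop shows chamber knuckle ends at rows 161 and 265 (U≈45) and 430 and 518 (U≈85), plungers at (105,63), (513,63) and (170,588), the lid's corner at (238,168), the leaf's far edge at row 411 and the lid knuckle's end at (215,552).

Run:
```python
from h import *
s=np.load('w3.npy',allow_pickle=True).item()
o=ctrl.get_obs(); Rt=Ro.from_euler('xyz',o['orientation'],degrees=True).as_matrix()
def W(U,V,z): return plane(s,np.array([[(U+.5)/3.15-.5+60,(V+.5)/3.15-.5+20]]),z)[0]
def T(p): return (Rt.T@(p-o['tool_pos'])*1000).round(1)
print('chamber in world / tool')
for n,U,V,z in [('plFL',105,63,.050),('plFR',513,63,.050),('plNL',170,588,.050),('k1far',45,161,.0655),('k1near',55,265,.0655),('k2far',84,430,.0655),('k2near',92,518,.0655),('rimFL',77,36,.046),('rimFR',543,36,.046)]:
    p=W(U,V,z); print(n,p.round(4),T(p))
zu=o['tool_pos'][2]-.1964
for n,U,V,h in [('cornFL',238,168,.012),('edgeF',560,168,.012),('leafFL',283,412,.015),('leafFR',438,412,.015),('knFar',215,552,.0205),('knLeft',186,575,.0135)]:
    p=W(U,V,zu+h); print(n,p.round(4),T(p))
```

```text
chamber in world / tool
plFL [ 0.537  -0.2867  0.05  ] [ 125.2 -144.1  310. ]
plFR [ 0.4256 -0.3071  0.05  ] [125.  -30.8 310. ]
plNL [ 0.5099 -0.1358  0.05  ] [ -28.1 -144.8  310. ]
k1far [ 0.5437 -0.2578  0.0655] [  98.  -155.9  294.5]
k1near [ 0.5402 -0.2309  0.0655] [  70.9 -157.4  294.5]
k2far [ 0.5306 -0.186   0.0655] [  25.  -156.   294.5]
k2near [ 0.5272 -0.16    0.0655] [  -1.2 -157.4  294.5]
rimFL [ 0.5471 -0.2927  0.046 ] [ 132.9 -153.   314. ]
rimFR [ 0.4189 -0.3161  0.046 ] [132.7 -22.6 314. ]
cornFL [ 0.4493 -0.2618  0.1756] [ 84.8 -62.3 184.4]
edgeF [ 0.3981 -0.2712  0.1756] [ 84.8 -10.3 184.4]
leafFL [ 0.4376 -0.2243  0.1786] [ 45.8 -57.6 181.4]
leafFR [ 0.4118 -0.229   0.1786] [ 45.7 -31.4 181.4]
knFar [ 0.445  -0.1995  0.1841] [ 22.8 -69.4 175.9]
knLeft [ 0.4524 -0.1917  0.1771] [ 16.5 -78.1 182.9]
```

```bash
python3 -m inch '[1,16,-22,0,0,0,0, 1,32,-45,0,0,0,0, 1,48,-69,20,0,0,0, 1,48,-69,45,0,0,0,1,48,-69,66,0,0,0]'; python3 -m inch '[1,0,0,10,0,0,0, 1,0,0,10,0,0,0]'
python3 - <<'E'
from h import *
s=ctrl.snapshot('wrist')
np.save('w4.npy',s,allow_pickle=True)
c=s['frame'][20:215,40:290,::-1]; c=cv2.resize(c,None,fx=3,fy=3,interpolation=cv2.INTER_CUBIC)
cv2.imwrite('pics/w4.png',c)
E
```

```text
clock: 10.85
tool_pos: [0.4497, -0.2246, 0.2924]
orientation: [179.9, 0.0, -79.6]
force: [0.1, -0.0, -4.3]
opening: 0.0116
gripper_force: 30.0
clock: 11.05
tool_pos: [0.4488, -0.2243, 0.2827]
orientation: [179.8, 0.0, -79.5]
force: [1.4, -0.6, -3.1]
opening: 0.0118
gripper_force: 30.0
```

View pics/w4.png

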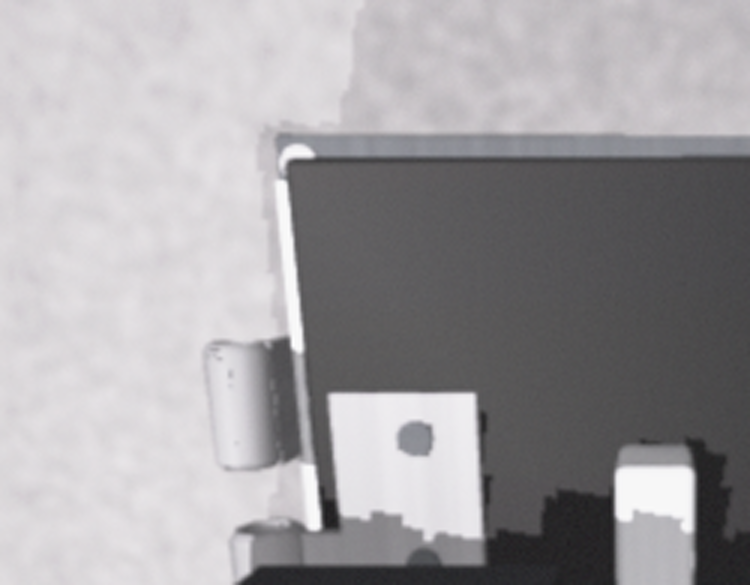

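The crop (3x from (40,20)) shows the chamber's far knuckle at rows 346–467, U≈205–272. The lid knuckle's end is at row ≈530, U≈232–302, the lid corner at (290,159) and the leaf edge at row 393.

Run:
```python
from h import *
s=np.load('w4.npy',allow_pickle=True).item()
o=ctrl.get_obs(); Rt=Ro.from_euler('xyz',[180,0,-79.5],degrees=True).as_matrix()
def T(U,V,z): return (Rt.T@(plane(s,np.array([[(U+.5)/3-.5+40,(V+.5)/3-.5+20]]),z)[0]-o['tool_pos'])*1000).round(1)
for n,U,V,z in [('k1far',235,341,.0665),('k1near',245,468,.0665),('k1left far',206,350,.0595),('k1left near',219,462,.0595)]: print(n,T(U,V,z))
zu=o['tool_pos'][2]-.1964
for n,U,V,h in [('cornFL',290,160,.012),('edgeF',740,157,.012),('leafFL',328,393,.015),('leafFR',476,393,.015),('knFar',268,530,.0205),('knLeft',233,548,.0135),('barR',694,475,.044),('barL',615,475,.044)]: print(n,T(U,V,zu+h))
print(o['tool_pos'],o['orientation'])
```

```text
k1far [ 51.5 -88.  217.5]
k1near [ 23.9 -89.1 217.5]
k1left far [ 49.  -97.8 224.5]
k1left near [ 23.8 -98.  224.5]
cornFL [ 84.3 -60.3 184.4]
edgeF [ 84.8  15.3 184.4]
leafFL [ 45.5 -56.5 181.4]
leafFR [ 45.5 -30.5 181.4]
knFar [ 22.  -67.3 175.9]
knLeft [ 16.5 -77.2 182.9]
barR [ 37.4   6.7 152.4]
barL [ 37.4  -5.  152.4]
[ 0.44929537 -0.22440358  0.28397732] [ 1.79944978e+02 -3.85150783e-03 -7.95157574e+01]
```

```bash
python3 -m inch '[1,0.5,-10,0,0,0,0, 1,0.5,-20.4,0,0,0,0, 1,0.5,-20.4,0,0,0,0,1,0.5,-20.4,10,0,0,0,1,0.5,-20.4,15,0,0,0]'; python3 -m inch '[1,0,0,0,0,0,0,1,0,0,0,0,0,0, 1,0,0,0,0,0,0]'
python3 - <<'E'
from h import *
s=ctrl.snapshot('wrist')
np.save('w5.npy',s,allow_pickle=True)
a=s['frame'][60:215,60:180,::-1]; a=cv2.resize(a,None,fx=3.8,fy=3.8,interpolation=cv2.INTER_CUBIC)
c=ctrl.snapshot('scene')['frame'][100:200,180:300,::-1]; c=cv2.resize(c,None,fx=2.8,fy=2.8,interpolation=cv2.INTER_CUBIC)
c=cv2.copyMakeBorder(c,0,a.shape[0]-c.shape[0],0,0,cv2.BORDER_CONSTANT)
i=np.hstack([a,c]); print(i.shape,a.shape); cv2.imwrite('pics/w5.png',i)
o=ctrl.get_obs(); print(o['tool_pos'],o['orientation'],o['force'])
E
```

```text
clock: 11.6
tool_pos: [0.4689, -0.221, 0.268]
orientation: [180.0, 0.0, -79.5]
force: [-0.6, -0.4, -3.8]
opening: 0.0117
gripper_force: 30.0
clock: 11.9
tool_pos: [0.4694, -0.2212, 0.2691]
orientation: [-180.0, -0.0, -79.5]
force: [0.6, -0.3, -2.7]
opening: 0.0117
gripper_force: 30.0
(589, 792, 3) (589, 456, 3)
[ 0.46941031 -0.22118797  0.2692081 ] [-1.79976610e+02 -8.86637574e-03 -7.95270731e+01] [ 0.88572546  0.93821351 -3.55342116]
```

View pics/w5.png

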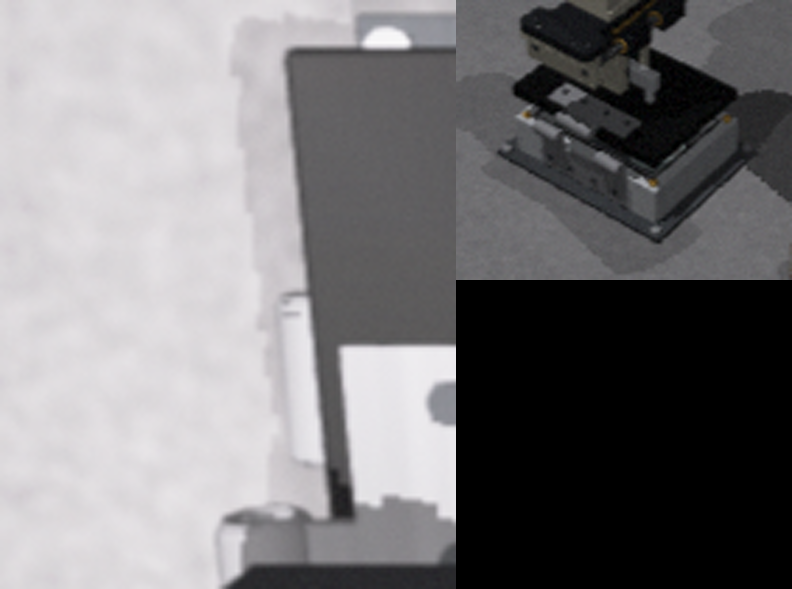

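The left crop (3.8x from (60,60)) shows the chamber knuckle's left edge at (281,300) to (295,455), its ends at rows 294 and 461. The lid knuckle's left edge is (219,545), its end face about row 510–520, and the lid corner is (290,50). The scene crop shows the lid level above the rim, with its knuckle between the chamber's two.

Run:
```python
from h import *
s=np.load('w5.npy',allow_pickle=True).item()
o=ctrl.get_obs(); Rt=Ro.from_euler('xyz',[180,0,-79.52],degrees=True).as_matrix()
C=Rt.T@(-s['R'].T@s['t']-o['tool_pos']);print('cam',C*1000)
def T(U,V,z): return (Rt.T@(plane(s,np.array([[(U+.5)/3.8-.5+60,(V+.5)/3.8-.5+60]]),z)[0]-o['tool_pos'])*1000).round(1)
for n,U,V,z in [('k1far',295,293,.0665),('k1near',310,462,.0665),('k1L far',281,305,.0595),('k1L near',294,450,.0595)]: print(n,T(U,V,z))
zu=o['tool_pos'][2]-.1964
for n,U,V,h in [('cornFL',290,50,.012),('leafFL',340,346,.015),('knFar',265,516,.0205),('knLeft',219,545,.0135)]: print(n,T(U,V,zu+h))
```

```text
cam [6.80675612e+01 9.20016493e-04 2.03074826e+01]
k1far [ 51.  -71.8 202.7]
k1near [ 23.8 -72.1 202.7]
k1L far [ 48.4 -77.  209.7]
k1L near [ 24.1 -77.3 209.7]
cornFL [ 84.9 -62.  184.4]
leafFL [ 45.6 -57.8 181.4]
knFar [ 22.5 -68.6 175.9]
knLeft [ 16.  -78.9 182.9]
```

```bash
python3 -m inch '[1,0.3,1,2,0,0,0, 1,0.3,1,7,0,0,0, 1,0.3,1,12,0,0,0,1,0.3,1,16,0,0,0,1,0.3,1,16,0,0,0]'; python3 -m inch '[1,0,0,1,0,0,0,1,0,0,3,0,0,0, 1,0,0,5,0,0,0,1,0,0,5,0,0,0]';python3 -m inch '[1,0,0,1,0,0,0,1,0,0,2,0,0,0, 1,0,0,3,0,0,0,1,0,0,3,0,0,0]'
```

```text
clock: 12.5
tool_pos: [0.4681, -0.2216, 0.2521]
orientation: [179.9, 0.0, -79.5]
force: [-0.1, -0.1, -3.8]
opening: 0.0116
gripper_force: 30.0
clock: 12.9
tool_pos: [0.4683, -0.2216, 0.2477]
orientation: [180.0, 0.0, -79.5]
force: [-0.5, 0.2, -3.1]
opening: 0.0116
gripper_force: 30.0
clock: 13.3
tool_pos: [0.4685, -0.2216, 0.2452]
orientation: [-180.0, -0.0, -79.5]
force: [-1.7, 1.3, 1.5]
opening: 0.0122
gripper_force: 30.0
```

```bash
python3 -m inch '[1,0,0,1,0,0,0,1,0,0,2,0,0,0, 1,0,0,2,0,0,0]'; python3 -m inch '[1,0,0,0.5,0,0,0,1,0,0,1,0,0,0, 1,0,0,1,0,0,0]'; python3 -m inch '[1,0,0,0.5,0,0,0,1,0,0,0.5,0,0,0, 1,0,0,0.5,0,0,0]'
python3 - <<'E'
from h import *
s=ctrl.snapshot('wrist'); np.save('w6.npy',s,allow_pickle=True)
a=s['frame'][60:215,60:180,::-1]; a=cv2.resize(a,None,fx=3.8,fy=3.8,interpolation=cv2.INTER_CUBIC)
c=ctrl.snapshot('scene'); np.save('s6.npy',c,allow_pickle=True); c=c['frame'][120:185,190:280,::-1]; c=cv2.resize(c,None,fx=3.7,fy=3.7,interpolation=cv2.INTER_CUBIC)
c=cv2.copyMakeBorder(c,0,a.shape[0]-c.shape[0],0,0,cv2.BORDER_CONSTANT)
cv2.imwrite('pics/w6.png',np.hstack([a,c]))
o=ctrl.get_obs(); print(o['tool_pos'],o['orientation'],o['force'],o['moment'])
E
```

```text
clock: 13.6
tool_pos: [0.4686, -0.2217, 0.2434]
orientation: [-180.0, -0.0, -79.5]
force: [-2.2, 1.0, 7.3]
opening: 0.0118
gripper_force: 30.0
clock: 13.9
tool_pos: [0.4686, -0.2217, 0.2427]
orientation: [-180.0, -0.0, -79.5]
force: [-3.0, 1.6, 9.4]
opening: 0.0117
gripper_force: 30.0
clock: 14.2
tool_pos: [0.4685, -0.2216, 0.2424]
orientation: [-180.0, -0.0, -79.5]
force: [-4.5, 2.4, 12.5]
opening: 0.0121
gripper_force: 30.0
[ 0.46845946 -0.22163646  0.2424181 ] [-1.79971451e+02 -2.53665606e-02 -7.95045873e+01] [-5.46936156  2.63213278 11.88690671] [ 1.14622264  1.64091514 -0.04914304]
```

View pics/w6.png

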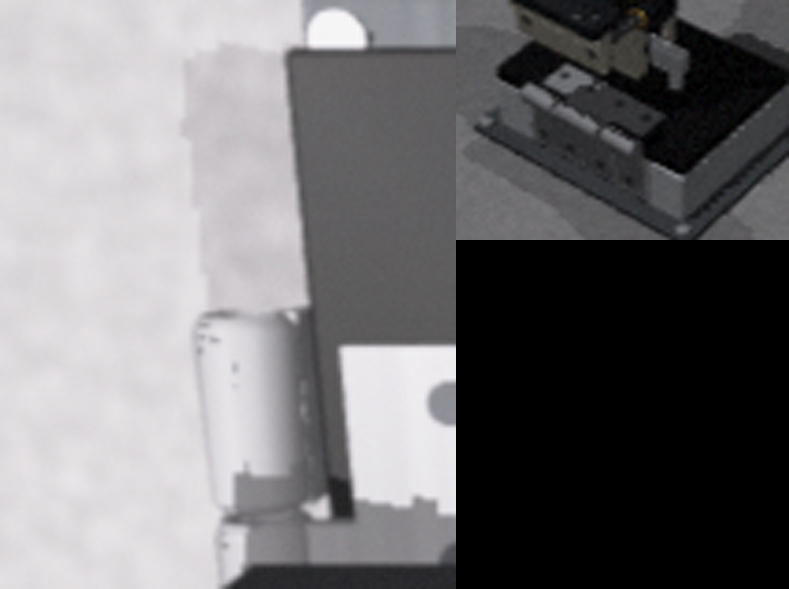

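The crop shows the chamber knuckle's left edge running from (196,330) to (216,490), which puts it at about 223 by row 545. The lid knuckle's left edge is at ≈219, so the lid is about 0.5 mm too far in +x, and the y gap is slightly tight on that side. The scene crop shows the lid level on the rim and the knuckles in one line. The growing side force agrees, so I'll ease up, correct and press again.

```bash
python3 -m inch '[1,0,0,-3,0,0,0,1,0,0,-5,0,0,0,1,-0.7,0.6,-5,0,0,0,1,-0.7,0.6,-5,0,0,0]'; python3 -m inch '[1,0,0,2,0,0,0,1,0,0,4,0,0,0,1,0,0,4.8,0,0,0,1,0,0,4.8,0,0,0]'; python3 -m inch '[1,0,0,0.2,0,0,0,1,0,0,0.4,0,0,0,1,0,0,0.4,0,0,0]'
python3 - <<'E'
from h import *
o=ctrl.get_obs(); print(o['tool_pos'],o['orientation'],o['force'],o['moment'])
E
```

```text
clock: 14.7
tool_pos: [0.468, -0.2211, 0.2464]
orientation: [-180.0, -0.0, -79.5]
force: [1.1, -0.7, -1.5]
opening: 0.0117
gripper_force: 30.0
clock: 15.1
tool_pos: [0.4681, -0.2211, 0.2424]
orientation: [-180.0, -0.0, -79.5]
force: [-2.7, 1.4, 11.0]
opening: 0.0118
gripper_force: 30.0
clock: 15.4
tool_pos: [0.468, -0.2211, 0.2424]
orientation: [-179.9, -0.0, -79.5]
force: [-4.3, 2.3, 13.7]
opening: 0.0116
gripper_force: 30.0
[ 0.46802911 -0.22105745  0.24236718] [-1.79946171e+02 -3.91084834e-02 -7.94899368e+01] [-4.26939902  2.34522771 13.65087572] [ 0.99474026  1.25559456 -0.05713517]
```

```bash
python3 -m inch '[1,0,0,0.3,0,0,0,1,0,0,0.6,0,0,0,1,0,0,0.6,0,0,0,1,0,0,0.6,0,0,0,1,0,0,0.6,0,0,0]'; python3 -m inch '[1,0,0,0,0,0,0,1,0,0,0,0,0,0,1,0,0,0,0,0,0,1,0,0,0,0,0,0]'
python3 - <<'E'
from h import *
s=ctrl.snapshot('wrist')
a=s['frame'][110:215,95:180,::-1]; a=cv2.resize(a,None,fx=5.7,fy=5.7,interpolation=cv2.INTER_CUBIC)
cs=ctrl.snapshot('scene'); c=cs['frame'][135:175,205:260,::-1]; c=cv2.resize(c,None,fx=5.6,fy=5.6,interpolation=cv2.INTER_CUBIC)
c=cv2.copyMakeBorder(c,0,a.shape[0]-c.shape[0],0,0,cv2.BORDER_CONSTANT)
cv2.imwrite('pics/w7.png',np.hstack([a,c]))
for k in ('lid_axis','chamber_axis'):
    print(k,[(np.round(d['location'],4),d['p']) for q in (cs,ctrl.snapshot('top')) for d in ctrl.mark_of(q,k)[:1]])
E
```

```text
clock: 15.9
tool_pos: [0.468, -0.2211, 0.2424]
orientation: [-179.9, -0.1, -79.5]
force: [-4.7, 4.0, 19.9]
opening: 0.0117
gripper_force: 30.0
clock: 16.3
tool_pos: [0.468, -0.2211, 0.2424]
orientation: [-179.9, -0.1, -79.5]
force: [-6.2, 3.6, 21.1]
opening: 0.0118
gripper_force: 30.0
lid_axis [(array([ 0.5359, -0.2094,  0.0591]), 0.86)]
chamber_axis [(array([ 0.5402, -0.2065,  0.0551]), 0.57)]
```

View pics/w7.png

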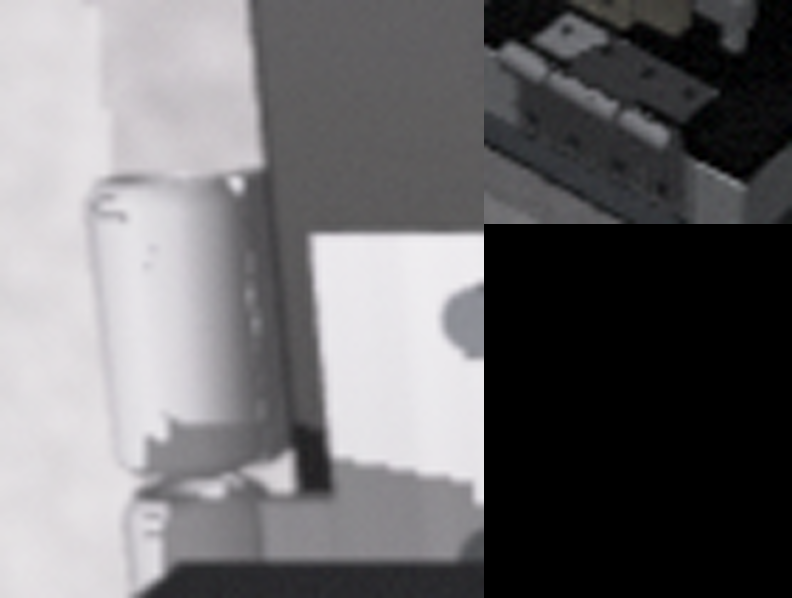

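The crop shows the chamber knuckle's left edge, extended to row 530, meeting the lid knuckle's at U≈128, with a gap of about 2 mm between them. The scene crop shows three collinear knuckles with even gaps. The lid is seated at z=0.2424 with about 21 N of push.

```bash
python3 -c "
from plant import ctrl
print(ctrl.close_job())"
```

```text
the job is handed in; nothing more can be done
None
```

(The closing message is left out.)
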